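# Pass the sheathed knife through the serving hatch handle first

## Task

Wind the serving hatch's shutter fully open to its stop with the handwheel, then hand the long sheathed knife that lies under the cooling rack to the server beyond: lay it flat on the table in the hatch opening, pointing straight through, handle first, with at least three quarters of the handle standing out on the far side and most of the sheath still on the kitchen side. Keep your hand on the kitchen side (do not reach over the screen), do not push the shutter itself, do not drop the knife in, and leave everything else where it stands.

Things in the scene. Friction and masses are not known exactly. Their poses are not given: they have to be found in the camera images.
- knife_sheath (a point): the long knife, sheathed: black handle 90 long, 24 wide, 18 high and stiff grey sheath (fixed to it) 110 long, 36 wide (22 over the last 27 towards the tip, along one edge), 16 high; 200 long in all, 0.16 kg, lying flat. At the start it lies with the sheath under the wire cooling rack and the handle sticking out of the rack's front. This point is the centre of the sheath, 9 above the underside; x points along the knife to the butt of the handle, z up as it lies
- knife_handle (a point): centre of the long knife's handle, 100 from the sheath's centre and 9 above the underside; same axes as the sheath point
- knife_butt (a point): middle of the handle's end face, 145 from the sheath's centre; same axes
- knife: the long knife as a whole; origin on its underside where handle and sheath meet (the sheath lies at x -110 to 0, the handle at 0 to 90); x towards the butt
- hatch: low fixed wooden serving screen across the table, 12 thick, 484 long and 139 high, with an opening at the table 120 wide and 55 high in the middle. Origin on the table in the middle of the opening and of the thickness; x points through the hatch away from the kitchen (robot) side, y along the screen to the left (the screen reaches from y -262 to 222)
- shutter: thin aluminium leaf 130 wide and 88 high on the far face of the screen (11 beyond its middle) that closes the opening; driven only by the handwheel. Origin on the table below the leaf's middle, hatch axes: at hatch y = 0 the hatch is shut, at y = -0.128 m (slid to the right, seen from the robot) the leaf is at its stop and the opening quite clear. Shut or up to 30 open at the start; it stays where it is left
- wheel (a joint): handwheel angle, rad, growing clockwise seen from above, which opens the shutter: 5.6 rad moves it 0.128 m to the stop; it turns easily (about 4 to 5 N at the knob) and stays where it is left
- wheel_axis (a point): on the upright axis of the handwheel (112 across), which sits on top of the screen to the right of the opening (hatch x -30, y -190); top of the hub, 166 above the table
- crank_knob (a point): centre of the upright, freely revolving round knob on the handwheel, 20 thick and 42 high, 42 from the wheel's axis; centre 191 above the table, top of the wheel's rim 165
- rack: fixed wire cooling rack 120 (x) by 200 (y), wires 46 to 54 above the table, feet at its corners; origin on the table under its middle, its front is -x
- pans: fixed stack of foil pans 115 (x) by 196 (y), 59 high; origin on the table under its middle
- paring_mid (a point): a second, much shorter sheathed knife (120 long, up to 24 wide, 14 high), not to be passed; point at mid-length, 7 above the table, x towards its handle end
- rod_mid (a point): honing steel lying on the table, 200 long, black handle 26 thick with a 34 wide guard, thin steel rod; centre, x along the rod away from its handle
- jar_mid (a point): glass jar 64 across, 85 high, standing near the hatch; its centre
- can_mid (a point): food can 68 across, 75 high, standing near the hatch; its centre
- bowl_mid (a point): white bowl 110 across, 45 high, standing on the foil pans; its centre
- mill_mid (a point): wooden pepper mill 54 across, 120 high, standing beyond the hatch; its centre
- cup_mid (a point): white cup 72 across, 80 high, beyond the hatch; its centre

How it is judged:
On the way, in this order (a step that is already met when the one before it is completed fails the run):
1. the shutter is wound fully open (y of shutter in the frame of hatch below -0.122 m), for 0.2 s.
2. the knife is put in the hatch, handle first (x of knife_butt in the frame of hatch above 0.07 m and x of knife_sheath in the frame of hatch below -0.006 m), for 0.2 s.
At the end, for the whole second after the job is handed in: The shutter is within 10 mm of its stop; the long knife lies flat and still on the table through the hatch opening, its butt at least 64 mm beyond the screen's far face, the sheath's centre still on the kitchen side, in line with the hatch within 0.3 rad (all of step 2 and y of shutter in the frame of hatch below -0.118 m and y of knife_butt in the frame of hatch between -0.08 and 0.08 m and angle between the x axis of knife and the x axis of hatch, either way round below 0.3 rad and height (world z) of each of knife_butt, knife_sheath below 0.02 m and angle between knife's own z axis and vertical below 0.1 rad and linear speed of knife below 0.02 m/s and angular speed of knife below 0.2 rad/s); the robot touches nothing.
It fails at once if the hand reaches over the screen to the far side (x of the grasp point in the frame of hatch above 0.05 m).
It fails at once if the shutter leaf is pushed directly (contact force between the fingers and shutter above 3 N or contact force between knife and shutter above 6 N).
It fails at once if the knife is dropped in: it falls fast near the hatch (x of knife_sheath in the frame of hatch above -0.2 m and contact force between the fingers and knife below 0.1 N and linear speed of knife above 0.6 m/s).
It fails at once if a bystander is moved more than 30 mm (distance of any of paring_mid, rod_mid, jar_mid, can_mid, bowl_mid, mill_mid, cup_mid from where it was at the start of the episode above 0.03 m).
It also fails if it takes over 66 s, if anything falls off the work surface, if the arm or the gripper's body presses on something with over 40 N, if the wrist force passes 120 N, or if a joint passes its speed limit or range.

## Robot

A 6-joint arm with a two-finger parallel gripper is mounted at the origin on the work surface. World frame = base frame: x ahead of the robot, y to its left, z up, the work surface at z = 0. Lengths are in m, angles in rad, forces in N, time in s.
With the tool pointing down it reaches from about 0.325 to 0.925 m from the base axis. Payload 3.1 kg.
Tool frame: the origin (TCP) lies on the centre line of the jaws, within the pads' length; the fingertips stand 25 mm ahead of it and the grasp point (between the pads) lies 6 mm ahead of it; x points along the fingers, y is the direction in which the jaws open and shut, and the axes are right-handed (so a half turn about x gives the same grasp; the last joint's range is limited). The gripper opens to 85 mm and grips with 20 to 120 N. Pads are 22 mm wide; open, the fingers measure 114 mm over their backs; the gripper's body (76 mm by 85 mm) begins 54 mm behind the grasp point. The pads swing forward as they close: fully open they stand 13 mm farther back than shut.
Start: joints at [1.084, 0.217, 1.613, -0, 1.311, -0.112], TCP at [0.229, 0.582, 0.256] pointing down, gripper open.
Joint ranges: [-2.75, 2.75], [-0.78, 2.1], [0.31, 2.55], [-1.13, 4.27], [0.13, 2.63], [-2.58, 2.58]. Speed limits (rad/s): [2.79, 2.79, 3.14, 3.14, 3.14, 3.14].

## Interface

Orientations are given as a rotation vector (axis times angle).
In Python, from bench import manip, read_camera, camera_model, order gives the robot as it stands.
- The arm moves only by the tool send_rows, never from a script. Its argument "commands" is a list that holds one entry, the list of rows, each a list of 4 numbers: the shift along the tool's x, y, z scaled (see below), then the turn about the tool's x scaled (see below). In form: [[[tx, ty, tz, roll], ...]]. A call has 1 to 5 rows; each row shifts and turns the commanded pose from where the row before left it, along the tool's axes as they then stand; what a row does not reach is not made up. The controller multiplies each number of a shift by 6 cm and each number of a turn by 0.12 rad. A row lasts 1/8 s, in which the tool goes at most 62.5 mm and 10.7 degrees, less where a joint would pass 70% of its speed; a pose out of reach is approached as far as the arm can. A call with a number of a shift or a turn outside -1 to 1 is refused whole. A call with a gripper value outside its range is refused whole. "jaw" is the gripper command: -1 is shut, 1 is fully open, values between are in proportion, set as the call begins (left out, the last holds). The fingers move at their own pace and stop on an object; "newtons" is the grip in N (left out, the last holds). Time passes only in rows, so rows that do not move let the fingers close. It gives the time, the measured TCP pose, the force and the opening at its end, in the units of the state.
- manip.sense(): the state, without advancing time (a new reading comes with each control period).
- read_camera(name): name is "side" or "top" or "wrist"; returns (picture, depth): 420x560x3 uint8, red, green, blue; 420x560 float32, m along the optical axis (not along the pixel's ray), 0 where there is no reading.
- camera_model(name): a dict with "fovy" (degrees; the focal length in pixels is half the picture's height over the tangent of half this angle, whatever the lens; pixels are square), "cx", "cy" (the principal point, pixels), "cam_to_world" (4x4, takes a point from camera to world coordinates). Camera axes: x right, y up, looking along -z (the intrinsics and any distortion apply to the point x, -y, -z); pixel columns grow to the right and rows downward; lengths in m; the calibration is good to about 2 mm. A picture is of the moment at which its call begins: read the wrist's pose just before it. camera_model takes no time and is no camera call; for the wrist camera it gives the pose at the moment of the call.
- order.hand_in(): hands the job in, once; it reports no verdict.
The state is a dict: "time_s": time; "joints": joint angles; "qd": joint speeds; "tau": joint torques, N m; "tool_pos": TCP position; "tool_rot": TCP orientation; "wrist_force": force on the tool from outside, world axes, zero at the start; "wrist_torque": the same for the moment, N m; "opening": finger opening in m.
Only numpy, scipy, OpenCV 4.12 (cv2) and the standard library are available. Lean on these libraries where they do the work, as an engineer would, in place of code of your own. Each camera call takes 0.05 s, during which the arm holds its last target.

## Working session

There is one attempt and no reset: what is moved stays moved. The work goes in short steps, Python scripts to look and compute and a tool call to move; the robot and the scene stay as the last step left them, time stands still between calls to the robot, and variables do not carry over. Pictures are saved under pics/ and viewed, and the job is handed in when it is done.

Besides the shell and the picture viewer there is one more tool, called after "Emit:" as name(argument=value, ...) on one line, values as JSON. send_rows: Moves the arm, as the interface text tells. Shifts and turns lie within -1 to 1; 1 stands for 6 cm of shift or 0.12 rad of turn. Its arguments: {"type":"object","properties":{"commands":{"type":"array"},"jaw":{"type":"number"},"newtons":{"type":"number"}},"required":["commands"]}

```bash
ls; mkdir -p pics; python3 - <<'E'
from bench import manip, read_camera, camera_model, order
import cv2, numpy as np
print(manip.sense())
for n in ["top","side","wrist"]:
    m=camera_model(n); print(n,m)
    p,d=read_camera(n); cv2.imwrite(f"pics/{n}0.png",p[:,:,::-1]); np.savez(f"pics/{n}0.npz",d=d,p=p,M=m["cam_to_world"],f=m["fovy"],c=[m["cx"],m["cy"]])
E
```

```text
pics
{'time_s': 0.0, 'joints': array([ 1.08381128e+00,  2.17773337e-01,  1.61493879e+00, -1.76297644e-05,
        1.31133924e+00, -1.12223619e-01]), 'qd': array([-0.00016884, -0.00210295, -0.00130888,  0.00071453,  0.00052717,
       -0.00021574]), 'tau': array([ 2.68293343e-04, -3.96843553e+01, -3.03853226e+01, -2.15957225e-04,
        9.84818267e-03, -9.14162314e-06]), 'tool_pos': array([0.22841588, 0.58093681, 0.2549539 ]), 'tool_rot': array([ 0.29219212,  1.5514356 , -0.29590826]), 'wrist_force': array([-0.24115842,  0.37947172, -0.17902587]), 'wrist_torque': array([-0.05716835, -0.05068018, -0.00620214]), 'opening': 0.0851320346774479}
top {'fovy': 42.354912603628144, 'cx': 286.3880127940113, 'cy': 214.31135494696812, 'cam_to_world': array([[ 0.01160875,  0.98266531, -0.18502467,  0.26167385],
       [-0.99991731,  0.01243209,  0.00329033,  0.01007649],
       [ 0.00553353,  0.18497117,  0.98272837,  1.67403834],
       [ 0.        ,  0.        ,  0.        ,  1.        ]])}
side {'fovy': 55.79333545103646, 'cx': 277.1460092154808, 'cy': 210.58810047507112, 'cam_to_world': array([[-0.93352108,  0.26306675, -0.24358626,  0.33368386],
       [-0.35808057, -0.71785283,  0.59704742,  0.52464023],
       [-0.01779576,  0.64457986,  0.76432984,  0.82292966],
       [ 0.        ,  0.        ,  0.        ,  1.        ]])}
wrist {'fovy': 69.18498113351224, 'cx': 279.98529317041925, 'cy': 205.25521141980857, 'cam_to_world': array([[ 0.36563159, -0.8868306 , -0.28256863,  0.15730455],
       [ 0.93075873,  0.34794493,  0.11234996,  0.61046911],
       [-0.00131706, -0.30408191,  0.95264498,  0.37308202],
       [ 0.        ,  0.        ,  0.        ,  1.        ]])}
```

View pics/top0.png

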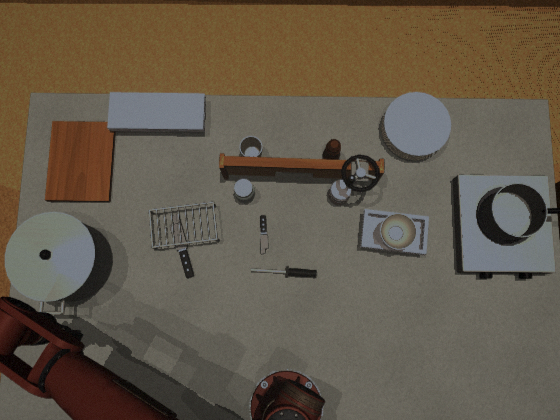

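View pics/side0.png

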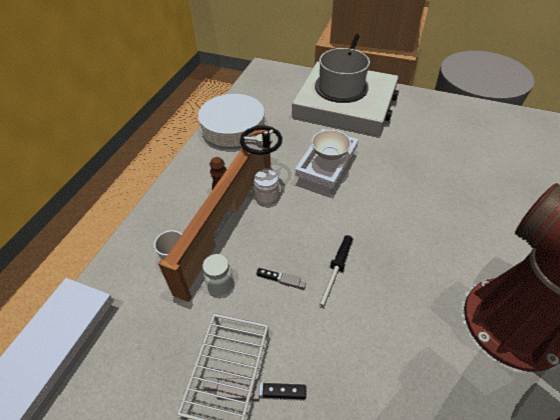

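View pics/wrist0.png

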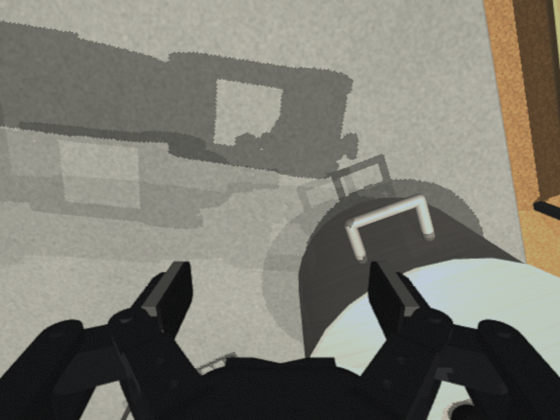

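```bash
cat > h.py <<'E'
import numpy as np, cv2
def load(n):
    z=np.load(f"pics/{n}.npz"); return z
def cloud(z):
    d=z["d"]; H,W=d.shape; f=H/2/np.tan(np.radians(float(z["f"]))/2)
    u,v=np.meshgrid(np.arange(W),np.arange(H)); c=z["c"]
    P=np.stack([(u-c[0])/f*d,-(v-c[1])/f*d,-d],-1)
    M=z["M"]; return P@M[:3,:3].T+M[:3,3]
def snap(n,tag):
    from bench import read_camera,camera_model
    m=camera_model(n);p,d=read_camera(n)
    cv2.imwrite(f"pics/{tag}.png",p[:,:,::-1]); np.savez(f"pics/{tag}.npz",d=d,p=p,M=m["cam_to_world"],f=m["fovy"],c=[m["cx"],m["cy"]])
    return load(tag)
def proj(z,X):
    M=z["M"]; q=(np.asarray(X)-M[:3,3])@M[:3,:3]; H=420; f=H/2/np.tan(np.radians(float(z["f"]))/2); c=z["c"]
    return np.stack([c[0]+f*q[...,0]/-q[...,2], c[1]-f*q[...,1]/-q[...,2]],-1)
def crop(z,x0,x1,y0,y1,s,name):
    p=z["p"][y0:y1,x0:x1,::-1]; p=cv2.convertScaleAbs(cv2.resize(p,None,fx=s,fy=s,interpolation=cv2.INTER_CUBIC),alpha=1.5); cv2.imwrite(f"pics/{name}.png",p)
E
python3 - <<'E'
from h import *
z=load("top0");P=cloud(z)
for n,(u,v) in dict(tbl=(300,300),scrL=(222,160),scrR=(383,163),scrM=(285,164),hub=(361,172),can=(243,183),jar=(341,186),butt=(190,275),hand=(187,262),bowl=(396,232),rackfl=(152,247)).items(): print(n,P[v,u].round(4))
crop(z,140,420,130,290,2.8,"c1")
zs=load("side0"); crop(zs,150,360,110,310,3,"c2")
E
```

```text
tbl [ 0.3112 -0.0401  0.002 ]
scrL [0.7096 0.1954 0.142 ]
scrR [ 0.7094 -0.2782  0.1329]
scrM [0.7006 0.0108 0.1396]
hub [ 0.6718 -0.2079  0.1672]
can [0.6539 0.1362 0.0905]
jar [ 0.6511 -0.1594  0.0796]
butt [0.382  0.2957 0.0167]
hand [0.4209 0.3056 0.0225]
bowl [ 0.5139 -0.3243  0.0699]
rackfl [0.4622 0.4079 0.0504]
```

View pics/c1.png

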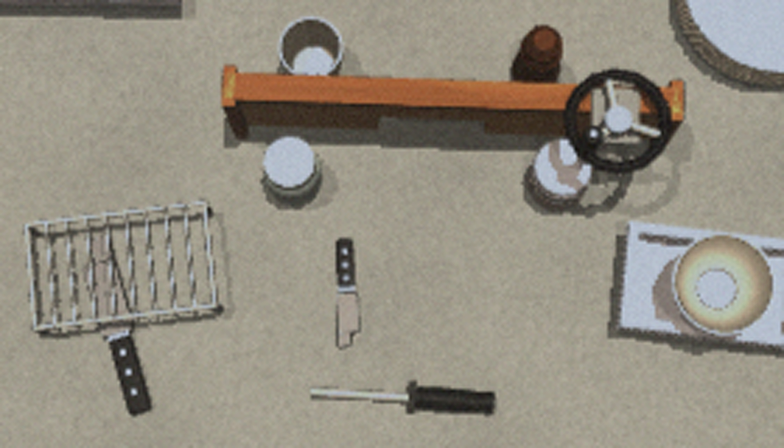

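View pics/c2.png

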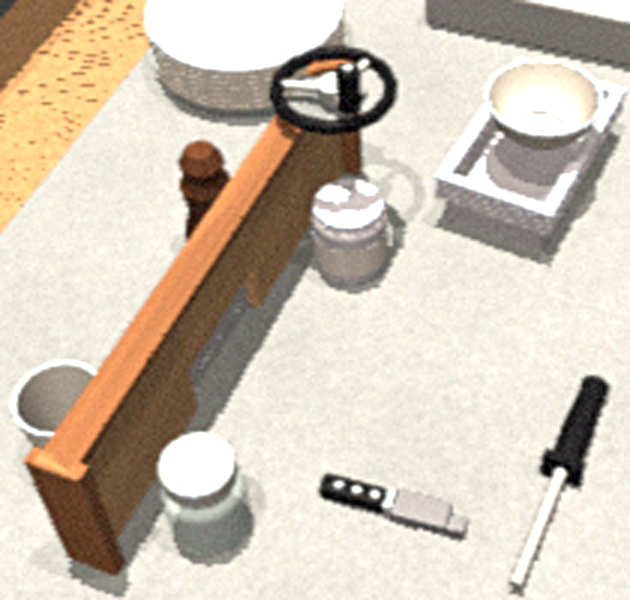

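```bash
python3 - <<'E'
from h import *
from scipy.spatial import cKDTree
for nm in ["top0","side0"]:
    z=load(nm);P=cloud(z); ok=z["d"]>0
    X=P[ok]; C=z["p"][ok].astype(float)
    # screen top band
    hsv=cv2.cvtColor(z["p"],cv2.COLOR_RGB2HSV)[ok]
    m=(X[:,2]>.132)&(X[:,2]<.150)&(X[:,0]>.62)&(X[:,0]<.78)&(X[:,1]>-.32)&(X[:,1]<.25)&(hsv[:,0]<20)&(hsv[:,1]>130)
    S=X[m]
    pc=np.polyfit(S[:,1],S[:,0],1); 
    r=S[:,0]-np.polyval(pc,S[:,1]); g=abs(r)<.012; pc=np.polyfit(S[g,1],S[g,0],1)
    print(nm,"screen x=a*y+b",pc,"y range",S[g,1].min(),S[g,1].max(),"z",np.median(S[:,2]),"tbl",np.median(X[(abs(X[:,2])<.01),2]))
    m=(X[:,2]>.150)&(X[:,0]>.58)&(X[:,0]<.76)&(X[:,1]>-.30)&(X[:,1]<-.12)
    W=X[m]
    rim=W[(W[:,2]<.175)]
    print("rim",rim.min(0),rim.max(0),len(rim))
    k=W[W[:,2]>.185]; print("knob",len(k),k.mean(0),k.min(0),k.max(0))
    # circle fit of dark rim
    v=hsv[m][:,2]; R=W[(v<70)&(W[:,2]<.172)]
    A=np.c_[2*R[:,:2],np.ones(len(R))]; s=np.linalg.lstsq(A,(R[:,:2]**2).sum(1),rcond=None)[0]
    print("rim centre",s[:2],"r",np.sqrt(s[2]+s[0]**2+s[1]**2))
    for n,(x,y,zlo,zhi) in dict(can=(.65,.135,.06,.1),jar=(.65,-.16,.05,.1)).items():
        q=X[(np.hypot(X[:,0]-x,X[:,1]-y)<.05)&(X[:,2]>zlo)&(X[:,2]<zhi)]; print(n,q.min(0).round(3),q.max(0).round(3),q.mean(0).round(3))
    # knife handle: dark pixels
    m=(X[:,2]>.006)&(X[:,2]<.03)&(X[:,0]>.34)&(X[:,0]<.50)&(X[:,1]>.25)&(X[:,1]<.37)&(hsv[:,2]<90)
    K=X[m]; c=K.mean(0); u,s,vt=np.linalg.svd(K[:,:2]-c[:2]); print("handle",c,vt[0],np.ptp((K[:,:2]-c[:2])@vt.T,axis=0),len(K))
    q=X[(X[:,2]>.04)&(X[:,2]<.06)&(X[:,0]>.40)&(X[:,0]<.65)&(X[:,1]>.18)&(X[:,1]<.45)]; rc=cv2.minAreaRect(q[:,:2].astype(np.float32)); print("rack",rc,cv2.boxPoints(rc).round(3).tolist())
E
```

```text
top0 screen x=a*y+b [0.01962373 0.70507797] y range -0.27815021275217494 0.2048280193822173 z 0.1396486235772354 tbl 0.0005103513557683792
rim [ 0.61585819 -0.26107567  0.15003758] [ 0.7262043  -0.15351612  0.1748605 ] 603
knob 54 [ 0.64069167 -0.17425421  0.20730757] [ 0.63163466 -0.18571186  0.18682961] [ 0.6513587  -0.16541661  0.21914119]
rim centre [ 0.67014585 -0.20592805] r 0.048376897816661595
can [0.611 0.107 0.06 ] [0.669 0.164 0.097] [0.639 0.136 0.083]
jar [ 0.608 -0.192  0.05 ] [ 0.698 -0.125  0.096] [ 0.641 -0.156  0.073]
handle [0.4300925  0.31337063 0.01714054] [-0.94692502 -0.32145452] [0.13326165 0.10712796] 282
rack ((0.5323576927185059, 0.31889456510543823), (0.1215549036860466, 0.20164147019386292), 8.02328872680664) [[0.4580000042915344, 0.4099999964237213], [0.4860000014305115, 0.210999995470047], [0.6069999933242798, 0.2280000001192093], [0.578000009059906, 0.4269999861717224]]
side0 screen x=a*y+b [0.01654144 0.7031987 ] y range -0.26661062147829007 0.20654109774088397 z 0.13825758792573473 tbl -0.0004534736164579223
rim [ 0.61560191 -0.2567683   0.15040996] [ 0.72526938 -0.14974225  0.17487937] 589
knob 97 [ 0.64065767 -0.1693251   0.20203833] [ 0.6326043  -0.18250832  0.18527031] [ 0.65235326 -0.16273383  0.21518277]
rim centre [ 0.6700549  -0.20188256] r 0.0490466072317462
can [0.612 0.11  0.06 ] [0.67  0.169 0.089] [0.638 0.143 0.081]
jar [ 0.607 -0.188  0.05 ] [ 0.698 -0.122  0.098] [ 0.647 -0.151  0.071]
handle [0.4246925  0.31640375 0.01622154] [-0.93474441 -0.35532081] [0.1349052  0.03623477] 649
rack ((0.532321572303772, 0.3207498788833618), (0.12049590051174164, 0.20112863183021545), 8.136549949645996) [[0.4580000042915344, 0.41200000047683716], [0.4869999885559082, 0.21299999952316284], [0.6060000061988831, 0.23000000417232513], [0.578000009059906, 0.42899999022483826]]
```

```bash
python3 - <<'E'
from h import *
from bench import manip
from scipy.spatial.transform import Rotation as Ro
s=manip.sense(); R=Ro.from_rotvec(s["tool_rot"]).as_matrix(); print(R.round(4)); 
yaw=np.arctan2(R[1,1],R[0,1]); print("yaw of tool y",yaw, "q1",s["joints"][0],"q6",s["joints"][5])
z=load("top0");P=cloud(z)
hsv=cv2.cvtColor(z["p"],cv2.COLOR_RGB2HSV)
crop(z,140,240,195,285,7,"c3")
zs=load("side0"); crop(zs,170,320,310,420,5,"c4")
E
```

```text
[[-9.000e-04  3.661e-01  9.306e-01]
 [-1.700e-03  9.306e-01 -3.661e-01]
 [-1.000e+00 -1.900e-03 -2.000e-04]]
yaw of tool y 1.1960227251772595 q1 1.0838362964989765 q6 -0.11219285383006798
```

View pics/c3.png

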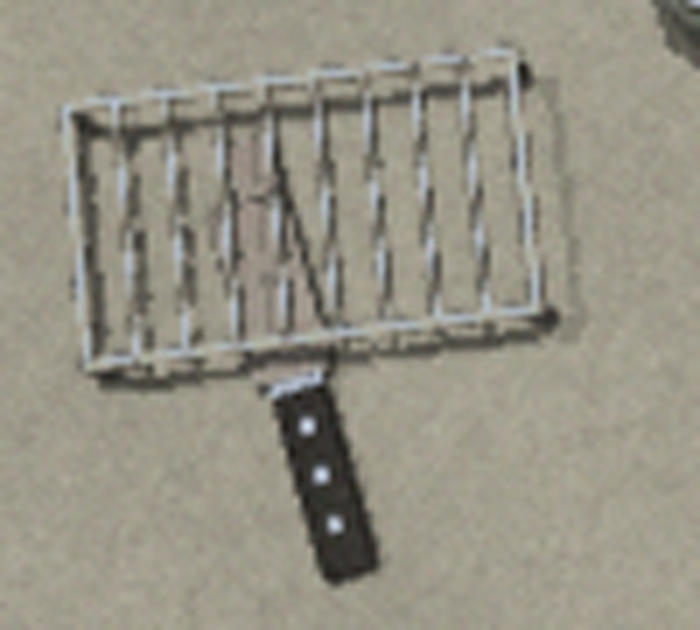

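View pics/c4.png

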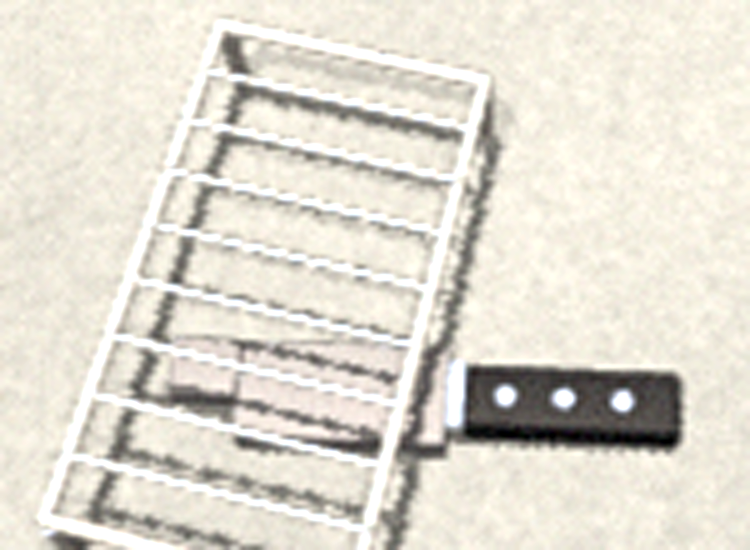

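Emit:
send_rows(commands=[[[0,0,0,-1],[0,0,0,-1],[0,0,0,-1],[0,0,0,-0.125]]])

```text
time_s: 0.65
tool_pos: [0.2286, 0.5814, 0.2558]
tool_rot: [-0.0, 1.571, -0.001]
wrist_force: [-0.1, 0.2, 0.4]
opening: 0.0856
```

Emit:
send_rows(commands=[[[0,-0.84,0.46,0],[0,-0.84,0.46,0],[0,-0.84,0.46,0],[0,-0.84,0.46,0],[0,-0.84,0.46,0]]])

```text
time_s: 1.27
tool_pos: [0.3674, 0.328, 0.2563]
tool_rot: [0.001, 1.57, -0.001]
wrist_force: [1.7, -0.0, -0.9]
opening: 0.0853
```

Emit:
send_rows(commands=[[[0,-0.84,0.46,0],[0,-0.84,0.46,0],[0,-0.84,0.46,0],[0,-0.84,0.46,0],[0,-0.84,0.46,0]]])

```text
time_s: 1.9
tool_pos: [0.5055, 0.0759, 0.2564]
tool_rot: [0.002, 1.57, -0.001]
wrist_force: [0.6, 0.1, 0.3]
opening: 0.0855
```

Emit:
send_rows(commands=[[[0,-0.84,0.46,0],[0,-0.84,0.46,0],[0,-0.84,0.46,0],[0,-0.5,0.2,0],[0,0,0,0]]])

```text
time_s: 2.52
tool_pos: [0.6002, -0.1058, 0.2559]
tool_rot: [0.004, 1.571, -0.004]
wrist_force: [0.5, 1.1, -0.2]
opening: 0.0851
```

```bash
cat >> h.py <<'E'
def st():
    from bench import manip
    from scipy.spatial.transform import Rotation as Ro
    s=manip.sense(); R=Ro.from_rotvec(s["tool_rot"]).as_matrix()
    print("t",round(s["time_s"],3),"pos",s["tool_pos"].round(4),"yaw",np.arctan2(R[1,1],R[0,1]).round(4),"x",R[:,0].round(3),"F",s["wrist_force"].round(1),"op",round(s["opening"],4),"q",s["joints"].round(2)); return s,R
E
python3 - <<'E'
from h import *
st()
z=snap("wrist","w1")
E
```

```text
t 2.525 pos [ 0.6002 -0.1058  0.2559] yaw 1.5661 x [-0. -0. -1.] F [ 0.5  1.1 -0.2] op 0.0851 q [-0.29  0.18  1.65 -0.    1.31 -1.86]
```

View pics/w1.png

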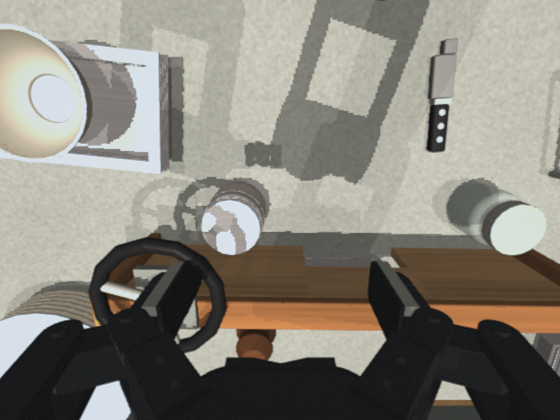

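```bash
python3 - <<'E'
from h import *
z=load("w1");P=cloud(z); ok=z["d"]>0
u,v=np.meshgrid(np.arange(560),np.arange(420))
m=ok&(P[...,2]>.150)&(P[...,2]<.172)&(v<330)&(u<240)&(z["p"].max(-1)<60)
R=P[m]; print(len(R),R.min(0),R.max(0))
from scipy.optimize import least_squares
r=least_squares(lambda c:np.hypot(R[:,0]-c[0],R[:,1]-c[1])-.0515,[.67,-.204],loss="soft_l1",f_scale=.003); print(r.x)
for n in["top0","side0"]:
    z=load(n);P=cloud(z);ok=z["d"]>0
    m=ok&(P[...,2]>.155)&(P[...,2]<.172)&(z["p"].max(-1)<60)&(abs(P[...,0]-.67)<.07)&(abs(P[...,1]+.204)<.07)
    R=P[m]; r=least_squares(lambda c:np.hypot(R[:,0]-c[0],R[:,1]-c[1])-.0515,[.67,-.204],loss="soft_l1",f_scale=.003); print(n,r.x)
# knife handle pts by ray-plane z=.018
def ray(z,uv,h):
    f=210/np.tan(np.radians(float(z["f"]))/2);c=z["c"];d=np.array([(uv[0]-c[0])/f,-(uv[1]-c[1])/f,-1]);M=z["M"];d=M[:3,:3]@d;o=M[:3,3];return o+d*(h-o[2])/d[2]
zt=load("top0");zs=load("side0")
print(ray(zt,(182.4,249.7),.018),ray(zt,(190,276.8),.018)); print(ray(zs,(261.2,388),.018),ray(zs,(306,390),.018))
E
```

```text
3358 [ 0.61718095 -0.25706859  0.15564315] [ 0.70131973 -0.15044138  0.17190135]
[ 0.67333551 -0.20336246]
top0 [ 0.66989217 -0.20568888]
side0 [ 0.66998669 -0.20200544]
[0.45896516 0.32224856 0.018     ] [0.37648109 0.29527505 0.018     ]
[0.45876397 0.32446266 0.018     ] [0.37685631 0.29742229 0.018     ]
```

Emit:
send_rows(commands=[[[0,-0.6,0.35,0],[0,-0.535,0.35,0],[0,0,0,0],[0,0,0,0]]])

```text
time_s: 3.08
tool_pos: [0.6411, -0.1699, 0.256]
tool_rot: [0.0, 1.572, 0.002]
wrist_force: [0.6, 0.5, 0.3]
opening: 0.0855
```

```bash
python3 - <<'E'
from h import *
st()
z=snap("wrist","w2"); z=snap("top","t2"); crop(z,300,420,120,220,6,"c5")
E
```

```text
t 3.075 pos [ 0.6411 -0.1699  0.256 ] yaw 1.5717 x [-0.001  0.001 -1.   ] F [0.6 0.5 0.3] op 0.0855 q [-0.37  0.3   1.52  0.    1.33 -1.94]
```

View pics/w2.png

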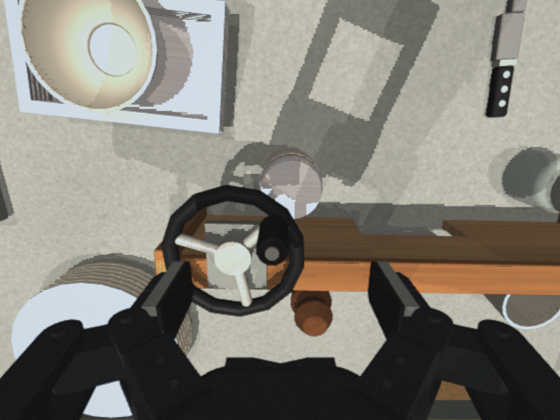

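```bash
python3 - <<'E'
from h import *
z=load("w2");P=cloud(z);u,v=np.meshgrid(np.arange(560),np.arange(420))
m=(P[...,2]>.207)&(P[...,2]<.22)&(abs(u-268)<40)&(abs(v-245)<40);k=P[m];print(len(k),k.mean(0),k.min(0),k.max(0))
E
```

```text
828 [ 0.64339018 -0.17407571  0.21211943] [ 0.6351269  -0.18395672  0.2070068 ] [ 0.65407701 -0.16478472  0.21619025]
```

Emit:
send_rows(commands=[[[0.4,-0.06,0,0],[0.4,0,0,0],[0.17,0,0,0],[0,0,0,0]]])

```text
time_s: 3.68
tool_pos: [0.641, -0.1743, 0.1973]
tool_rot: [-0.0, 1.573, 0.001]
wrist_force: [-0.5, 0.2, 0.4]
opening: 0.0857
```

Emit:
send_rows(commands=[[[0,0,0,0],[0,0,0,0],[0,0,0,0],[0,0,0,0],[0,0,0,0]]], jaw=-1, newtons=25)

```text
time_s: 4.3
tool_pos: [0.6419, -0.175, 0.1988]
tool_rot: [0.0, 1.57, 0.0]
wrist_force: [-0.6, 1.1, 2.9]
opening: 0.0191
```

```bash
python3 - <<'E'
from h import *
st()
z=snap("wrist","w3")
E
```

```text
t 4.3 pos [ 0.6419 -0.175   0.1988] yaw 1.571 x [ 0.  0. -1.] F [-0.6  1.1  2.9] op 0.0191 q [-0.37  0.35  1.56  0.    1.23 -1.94]
```

View pics/w3.png

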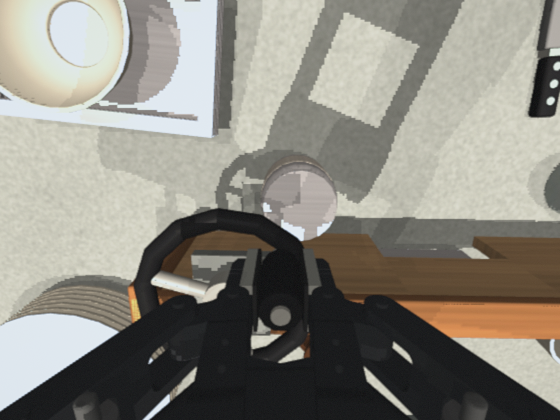

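```bash
python3 - <<'E'
import numpy as np
th=2.33-0.35*np.arange(0,18); x=.671+.042*np.cos(th); y=-.204+.042*np.sin(th)
for i in range(17): print(i+1,[0,round((y[i+1]-y[i])/.06,2),round((x[i+1]-x[i])/.06,2),0], x[i+1].round(4),y[i+1].round(4))
E
```

```text
1 [0, np.float64(0.13), np.float64(0.2), 0] 0.6543 -0.1655
2 [0, np.float64(0.06), np.float64(0.24), 0] 0.6685 -0.1621
3 [0, np.float64(-0.03), np.float64(0.24), 0] 0.683 -0.1638
4 [0, np.float64(-0.11), np.float64(0.22), 0] 0.6961 -0.1703
5 [0, np.float64(-0.18), np.float64(0.17), 0] 0.7061 -0.181
6 [0, np.float64(-0.22), np.float64(0.1), 0] 0.7119 -0.1944
7 [0, np.float64(-0.24), np.float64(0.01), 0] 0.7127 -0.209
8 [0, np.float64(-0.23), np.float64(-0.07), 0] 0.7084 -0.223
9 [0, np.float64(-0.19), np.float64(-0.15), 0] 0.6997 -0.2347
10 [0, np.float64(-0.13), np.float64(-0.2), 0] 0.6874 -0.2427
11 [0, np.float64(-0.05), np.float64(-0.24), 0] 0.6731 -0.2459
12 [0, np.float64(0.03), np.float64(-0.24), 0] 0.6586 -0.2441
13 [0, np.float64(0.11), np.float64(-0.22), 0] 0.6456 -0.2375
14 [0, np.float64(0.18), np.float64(-0.17), 0] 0.6357 -0.2267
15 [0, np.float64(0.22), np.float64(-0.09), 0] 0.63 -0.2132
16 [0, np.float64(0.24), np.float64(-0.01), 0] 0.6293 -0.1986
17 [0, np.float64(0.23), np.float64(0.07), 0] 0.6337 -0.1847
```

Emit:
send_rows(commands=[[[0,0.13,0.2,0],[0,0.06,0.24,0],[0,-0.03,0.24,0],[0,0,0,0]]])

```text
time_s: 4.85
tool_pos: [0.6834, -0.1662, 0.1988]
tool_rot: [-0.001, 1.57, -0.001]
wrist_force: [-1.0, 0.2, 3.5]
opening: 0.0193
```

```bash
python3 - <<'E'
from h import *
st()
z=snap("wrist","w4")
E
```

```text
t 4.85 pos [ 0.6834 -0.1662  0.1988] yaw 1.5711 x [ 0.001 -0.001 -1.   ] F [-1.   0.2  3.5] op 0.0193 q [-0.34  0.43  1.46 -0.    1.26 -1.91]
```

View pics/w4.png

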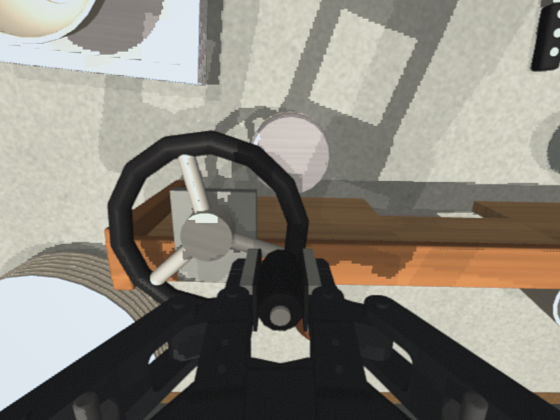

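Emit:
send_rows(commands=[[[0,-0.11,0.22,0],[0,-0.18,0.17,0],[0,-0.22,0.1,0],[0,-0.24,0.01,0],[0,0,0,0]]])

```text
time_s: 5.52
tool_pos: [0.7119, -0.2109, 0.1988]
tool_rot: [0.001, 1.572, -0.0]
wrist_force: [-3.4, 0.6, 4.6]
opening: 0.0193
```

Emit:
send_rows(commands=[[[0,-0.23,-0.07,0],[0,-0.19,-0.15,0],[0,-0.13,-0.2,0],[0,-0.05,-0.24,0],[0,0,0,0]]])

```text
time_s: 6.15
tool_pos: [0.6733, -0.2478, 0.1988]
tool_rot: [-0.001, 1.568, -0.002]
wrist_force: [1.1, -3.1, 1.4]
opening: 0.0193
```

```bash
python3 - <<'E'
from h import *
st()
z=snap("wrist","w5")
E
```

```text
t 6.15 pos [ 0.6733 -0.2478  0.1988] yaw 1.5702 x [ 0.003 -0.002 -1.   ] F [ 1.1 -3.1  1.4] op 0.0193 q [-0.45  0.45  1.42 -0.    1.26 -2.02]
```

View pics/w5.png

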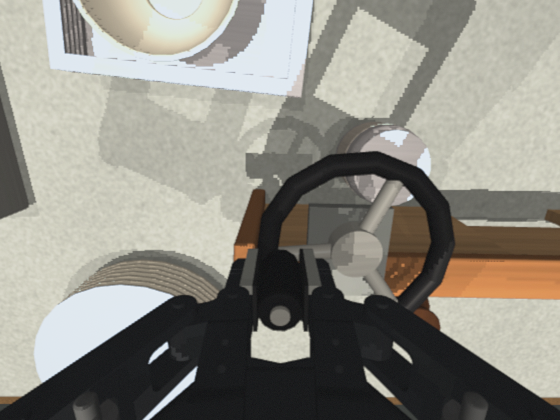

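Emit:
send_rows(commands=[[[0,0.03,-0.24,0],[0,0.11,-0.22,0],[0,0,0,0]]])

```text
time_s: 6.58
tool_pos: [0.6448, -0.2394, 0.1988]
tool_rot: [-0.002, 1.572, -0.002]
wrist_force: [-1.8, -4.0, 3.6]
opening: 0.0195
```

Emit:
send_rows(commands=[[[0,0.18,-0.17,0],[0,0,0,0]]])

```text
time_s: 6.82
tool_pos: [0.6365, -0.2313, 0.199]
tool_rot: [-0.007, 1.566, -0.007]
wrist_force: [2.6, -10.9, 0.5]
opening: 0.0192
```

Emit:
send_rows(commands=[[[0,0.1,-0.05,0],[0,0,0,0]]])

```text
time_s: 7.08
tool_pos: [0.6362, -0.2308, 0.199]
tool_rot: [-0.014, 1.558, -0.016]
wrist_force: [11.1, -24.5, -7.5]
opening: 0.0189
```

```bash
python3 - <<'E'
from h import *
st()
z=snap("top","t6"); crop(z,210,400,130,220,4,"c6")
z=snap("side","s6"); crop(z,150,300,110,310,3,"c7")
E
```

```text
t 7.075 pos [ 0.6362 -0.2308  0.199 ] yaw 1.5698 x [ 0.012 -0.019 -1.   ] F [ 11.1 -24.5  -7.5] op 0.0189 q [-0.45  0.36  1.54 -0.01  1.22 -2.01]
```

View pics/c7.png

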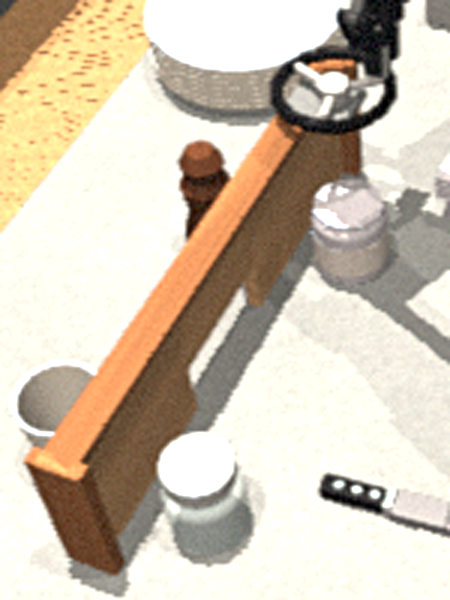

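View pics/c6.png

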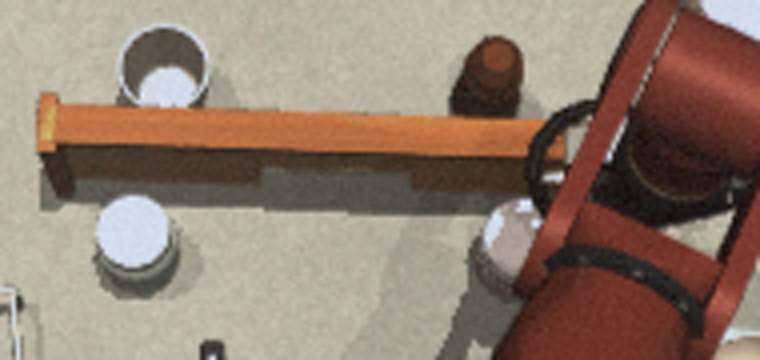

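Emit:
send_rows(commands=[[[0,-0.1,0.05,0],[0,0,0,0]]])

```text
time_s: 7.42
tool_pos: [0.6365, -0.2314, 0.199]
tool_rot: [-0.004, 1.568, -0.006]
wrist_force: [2.4, -9.9, 1.9]
opening: 0.0196
```

Emit:
send_rows(commands=[[[0,0,0,0],[0,0,0,0],[0,0,0,0],[0,0,0,0],[-0.3,0,0,0]]], jaw=1)

```text
time_s: 8.05
tool_pos: [0.6338, -0.2264, 0.2144]
tool_rot: [0.001, 1.575, 0.002]
wrist_force: [0.3, 0.2, -0.1]
opening: 0.0852
```

Emit:
send_rows(commands=[[[-0.5,0,0,0],[-0.5,0,0,0],[0,0.3,-0.6,0],[0,0.6,-0.6,0],[0,0,0,0]]])

```text
time_s: 8.68
tool_pos: [0.5606, -0.1709, 0.2764]
tool_rot: [-0.0, 1.573, 0.003]
wrist_force: [0.6, -0.2, -0.4]
opening: 0.0855
```

```bash
python3 - <<'E'
from h import *
st()
z=snap("wrist","w7")
E
```

```text
t 8.675 pos [ 0.5606 -0.1709  0.2764] yaw 1.5726 x [-0.002  0.001 -1.   ] F [ 0.6 -0.2 -0.4] op 0.0855 q [-0.42  0.12  1.69  0.    1.34 -1.99]
```

View pics/w7.png

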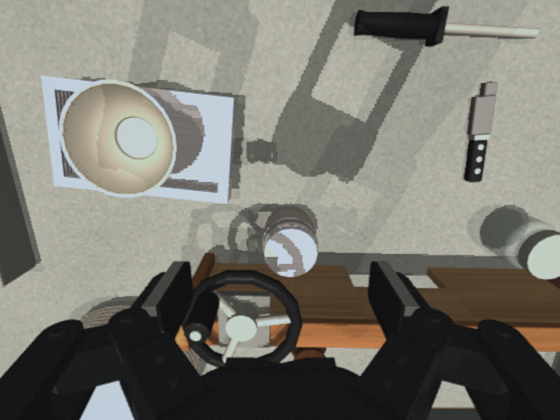

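Emit:
send_rows(commands=[[[0,0.89,-0.27,0],[0,0.89,-0.27,0],[0,0.89,-0.27,0],[0,0.89,-0.27,0],[0,0.89,-0.27,0]]])

```text
time_s: 9.35
tool_pos: [0.4835, 0.0949, 0.2781]
tool_rot: [0.001, 1.567, -0.0]
wrist_force: [0.3, 0.9, -0.4]
opening: 0.0854
```

Emit:
send_rows(commands=[[[0,0.89,-0.27,0],[0,0.89,-0.27,0],[0,0.89,-0.27,0],[0,0.89,-0.27,0],[0,0,0,0]]])

```text
time_s: 9.98
tool_pos: [0.4176, 0.3109, 0.2779]
tool_rot: [-0.003, 1.568, 0.006]
wrist_force: [0.1, -1.0, -0.8]
opening: 0.0854
```

Emit:
send_rows(commands=[[[0.5,0,0,-1],[0.5,0,0,-1],[0.5,0,0,-0.63],[0,0,0,0]]])

```text
time_s: 10.48
tool_pos: [0.4169, 0.3056, 0.1842]
tool_rot: [-0.248, 1.561, 0.245]
wrist_force: [-0.5, -0.2, 0.1]
opening: 0.0855
```

```bash
python3 - <<'E'
from h import *
st()
z=snap("wrist","w8")
E
```

```text
t 10.475 pos [0.4169 0.3056 0.1842] yaw 1.8844 x [-0.004 -0.003 -1.   ] F [-0.5 -0.2  0.1] op 0.0855 q [ 0.5   0.07  1.93 -0.    1.15 -1.39]
```

View pics/w8.png

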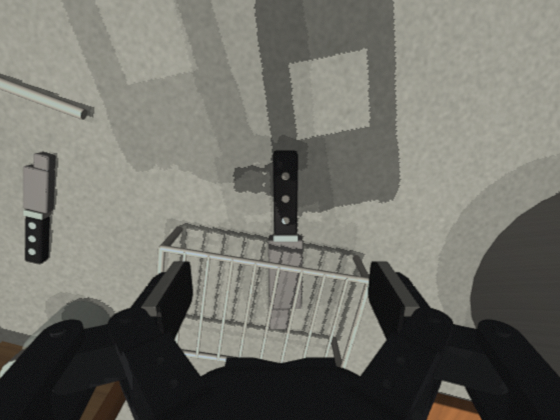

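```bash
python3 - <<'E'
from h import *
def ray(z,uv,h):
    f=210/np.tan(np.radians(float(z["f"]))/2);c=z["c"];d=np.array([(uv[0]-c[0])/f,-(uv[1]-c[1])/f,-1]);M=z["M"];d=M[:3,:3]@d;o=M[:3,3];return o+d*(h-o[2])/d[2]
z=load("w8");P=cloud(z);u,v=np.meshgrid(np.arange(560),np.arange(420))
m=(z["p"].max(-1)<60)&(abs(u-286)<25)&(v>145)&(v<245)&(P[...,2]>.012)
K=P[m];print(len(K),K.mean(0),K.min(0),K.max(0)); c,s,a=cv2.minAreaRect(K[:,:2].astype(np.float32)); print(c,s,a)
print(ray(z,(285,151),.018),ray(z,(286.5,236),.018),ray(z,(286.5,242),.018))
E
```

```text
1841 [0.41556725 0.31037822 0.01931579] [0.34450707 0.28253367 0.01200505] [0.47035115 0.34127503 0.30258306]
(0.40450578927993774, 0.3047648072242737) (0.12794435024261475, 0.03302348032593727) 19.185548782348633
[0.3782072  0.29822255 0.018     ] [0.45883324 0.3264512  0.018     ] [0.46511496 0.3285363  0.018     ]
```

Emit:
send_rows(commands=[[[0.7,0.08,0,-0.13],[0.7,0,0,0],[0.6,0,0,0],[0.5,0,0,0],[0,0,0,0]]])

```text
time_s: 11.15
tool_pos: [0.4159, 0.3112, 0.0357]
tool_rot: [-0.26, 1.557, 0.258]
wrist_force: [0.0, -0.2, 0.8]
opening: 0.0854
```

Emit:
send_rows(commands=[[[0.1,0,0,0],[0,0,0,0]]])

```text
time_s: 11.4
tool_pos: [0.4172, 0.3124, 0.0317]
tool_rot: [-0.259, 1.552, 0.26]
wrist_force: [-0.4, 1.2, 0.1]
opening: 0.0853
```

Emit:
send_rows(commands=[[[0,0,0,0],[0,0,0,0],[0,0,0,0],[0,0,0,0],[0,0,0,0]]], jaw=-1, newtons=50)

```text
time_s: 12.02
tool_pos: [0.4162, 0.312, 0.0306]
tool_rot: [-0.26, 1.554, 0.26]
wrist_force: [-0.2, -0.4, 3.4]
opening: 0.0228
```

```bash
python3 - <<'E'
from h import *
st()
z=snap("wrist","w9")
E
```

```text
t 12.025 pos [0.4162 0.312  0.0306] yaw 1.9023 x [ 0.001  0.    -1.   ] F [-0.2 -0.4  3.4] op 0.0228 q [ 0.51  0.31  1.99 -0.    0.84 -1.39]
```

View pics/w9.png

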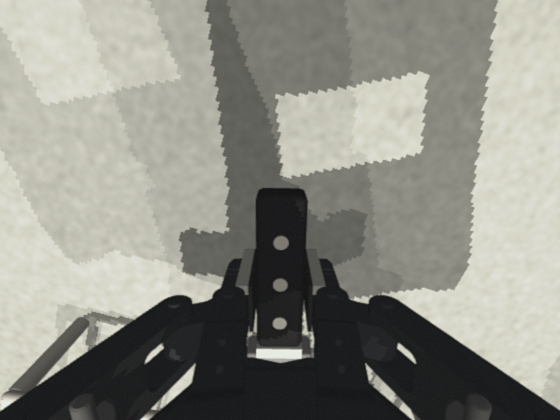

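Emit:
send_rows(commands=[[[-0.08,0,0,0],[0,0,-0.3,0],[0,0,-0.5,0],[0,0,0,0]]])

```text
time_s: 12.58
tool_pos: [0.3666, 0.2944, 0.0333]
tool_rot: [-0.262, 1.561, 0.259]
wrist_force: [0.1, -1.1, -2.4]
opening: 0.0225
```

```bash
python3 - <<'E'
from h import *
st()
z=snap("side","s10"); crop(z,150,350,260,420,3.5,"c10")
E
```

```text
t 12.575 pos [0.3666 0.2944 0.0333] yaw 1.9029 x [-0.005 -0.003 -1.   ] F [ 0.1 -1.1 -2.4] op 0.0225 q [ 0.53  0.22  2.1   0.    0.83 -1.38]
```

View pics/c10.png

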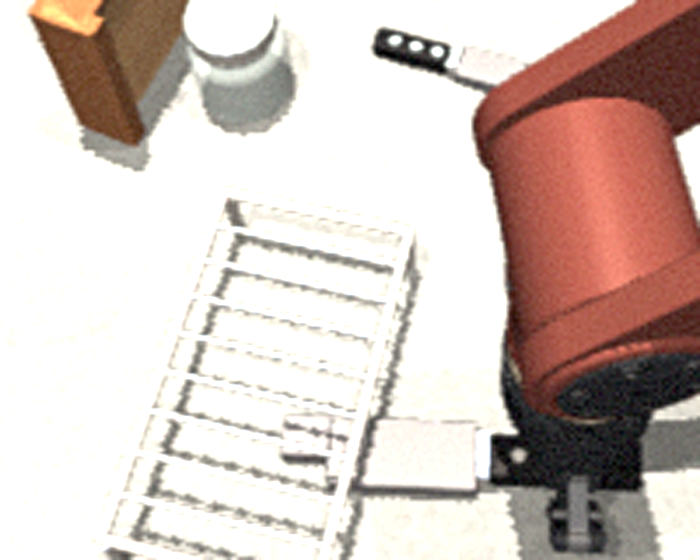

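Emit:
send_rows(commands=[[[0,0,-0.4,0],[0,0,-0.4,0],[0,0,-0.4,0],[0,0,0,0]]])

```text
time_s: 13.12
tool_pos: [0.3012, 0.2722, 0.0345]
tool_rot: [-0.261, 1.556, 0.26]
wrist_force: [-0.3, 0.3, -1.9]
opening: 0.0225
```

```bash
python3 - <<'E'
from h import *
st()
z=snap("side","s11"); crop(z,150,350,260,420,3.5,"c11")
E
```

```text
t 13.125 pos [0.3012 0.2722 0.0345] yaw 1.9028 x [-0.001 -0.001 -1.   ] F [-0.3  0.3 -1.9] op 0.0225 q [ 0.56  0.1   2.25 -0.    0.8  -1.34]
```

View pics/c11.png

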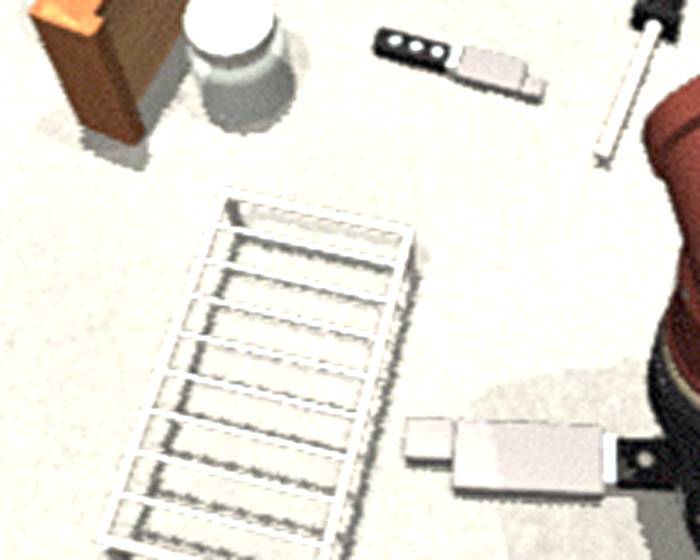

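Emit:
send_rows(commands=[[[-0.5,0,0,0],[-0.8,0,0,0],[-0.8,0,0,0],[-0.65,0,0,0]]])

```text
time_s: 13.68
tool_pos: [0.3046, 0.2738, 0.2032]
tool_rot: [-0.258, 1.55, 0.261]
wrist_force: [1.6, -0.3, -2.2]
opening: 0.0229
```

Emit:
send_rows(commands=[[[0,-0.77,0.39,0],[0,-0.77,0.39,0],[0,-0.77,0.39,0],[0,-0.77,0.39,0],[0,0,0,0]]])

```text
time_s: 14.3
tool_pos: [0.4555, 0.1259, 0.2013]
tool_rot: [-0.257, 1.551, 0.255]
wrist_force: [-0.2, 0.2, -1.6]
opening: 0.0229
```

Emit:
send_rows(commands=[[[0,-0.77,0.39,0],[0,-0.77,0.39,0],[0,-0.77,0.39,0],[0,-0.77,0.39,0],[0,0,0,0]]])

```text
time_s: 14.92
tool_pos: [0.6027, -0.0182, 0.2002]
tool_rot: [-0.259, 1.553, 0.257]
wrist_force: [-0.2, 0.4, -2.2]
opening: 0.0227
```

Emit:
send_rows(commands=[[[0,0,0,0.9],[0,0,0,1],[0,0,0,1],[0,0,0,1],[0,0,0,1]]])

```text
time_s: 15.55
tool_pos: [0.5991, -0.0144, 0.1998]
tool_rot: [0.204, 1.562, -0.203]
wrist_force: [-0.3, -0.2, -1.3]
opening: 0.0228
```

Emit:
send_rows(commands=[[[0,0,0,1],[0,0,0,1],[0,0,0,1],[0,0,0,1],[0,0,0,1]]])

```text
time_s: 16.18
tool_pos: [0.5992, -0.0143, 0.1999]
tool_rot: [0.672, 1.465, -0.671]
wrist_force: [-0.3, -0.9, -1.5]
opening: 0.0226
```

Emit:
send_rows(commands=[[[0,0,0,1],[0,0,0,1],[0,0,0,1],[0,0,0,1],[0,0,0,1]]])

```text
time_s: 16.8
tool_pos: [0.5992, -0.0143, 0.1999]
tool_rot: [1.127, 1.261, -1.126]
wrist_force: [0.5, 0.2, -1.4]
opening: 0.0228
```

Emit:
send_rows(commands=[[[0,0,0,1],[0,0,0,1],[0,0,0,1],[0,0,0,1],[0,0,0,1]]])

```text
time_s: 17.42
tool_pos: [0.5993, -0.0143, 0.1999]
tool_rot: [1.56, 0.938, -1.559]
wrist_force: [0.2, 0.9, -2.0]
opening: 0.0224
```

Emit:
send_rows(commands=[[[0,0,0,1],[0,0,0,1],[0,0,0,1],[0,0,0,1],[0,0,0,1]]])

```text
time_s: 18.05
tool_pos: [0.5994, -0.0143, 0.2]
tool_rot: [1.953, 0.481, -1.952]
wrist_force: [0.8, -0.7, -1.8]
opening: 0.0227
```

Emit:
send_rows(commands=[[[0,0,0,1],[0,0,0,1],[0,0,0,1],[0,0,0,1],[0,0,0,0]]])

```text
time_s: 18.68
tool_pos: [0.5994, -0.0146, 0.2]
tool_rot: [2.218, 0.009, -2.218]
wrist_force: [0.2, 0.4, -0.7]
opening: 0.0226
```

```bash
python3 - <<'E'
from h import *
st()
z=snap("side","s12"); 
E
```

```text
t 18.675 pos [ 0.5994 -0.0146  0.2   ] yaw -1.5632 x [ 0.  0. -1.] F [ 0.2  0.4 -0.7] op 0.0226 q [-0.14  0.22  1.72  0.    1.2   1.42]
```

View pics/s12.png

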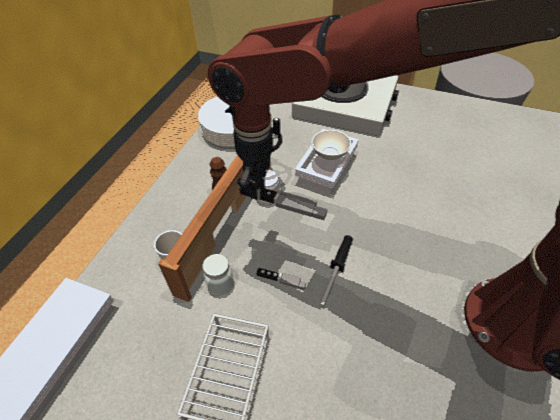

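Emit:
send_rows(commands=[[[0.7,0,0,0.2],[0.8,0,0,0],[0.7,0,0,0],[0.5,0,0,0],[0,0,0,0]]])

```text
time_s: 19.35
tool_pos: [0.5965, -0.0151, 0.0348]
tool_rot: [-2.204, 0.018, 2.22]
wrist_force: [0.4, 0.3, -1.1]
opening: 0.0226
```

Emit:
send_rows(commands=[[[0.07,0,0,0],[0.06,0,0,0],[0,0,0,0]]])

```text
time_s: 19.73
tool_pos: [0.6004, -0.016, 0.0313]
tool_rot: [-2.214, 0.021, 2.21]
wrist_force: [-0.2, 0.0, -1.7]
opening: 0.0225
```

```bash
python3 - <<'E'
from h import *
st()
z=snap("wrist","w13");  z=snap("side","s13"); crop(z,200,360,140,280,4,"c13")
E
```

```text
t 19.725 pos [ 0.6004 -0.016   0.0313] yaw -1.5895 x [ 0.002 -0.    -1.   ] F [-0.2  0.  -1.7] op 0.0225 q [-0.14  0.45  1.79 -0.    0.9   1.45]
```

View pics/w13.png

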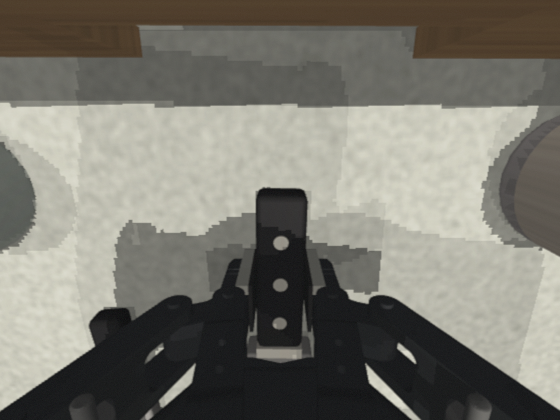

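View pics/c13.png

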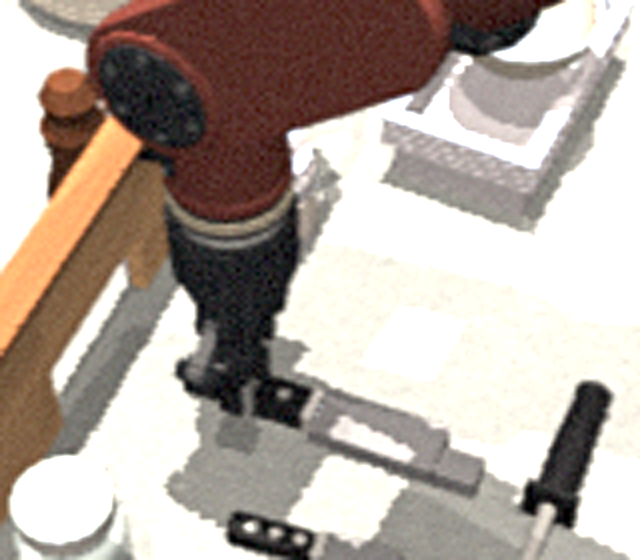

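Emit:
send_rows(commands=[[[0.04,0,0,0],[0,0,0,0]]])

```text
time_s: 20.08
tool_pos: [0.6004, -0.016, 0.0306]
tool_rot: [-2.212, 0.021, 2.212]
wrist_force: [-5.4, 0.6, 11.1]
opening: 0.0224
```

Emit:
send_rows(commands=[[[0,0,0,0],[0,0,0,0],[0,0,0,0],[0,0,0,0]]], jaw=1)

```text
time_s: 20.58
tool_pos: [0.5994, -0.0159, 0.0274]
tool_rot: [-2.211, 0.021, 2.212]
wrist_force: [0.5, 0.2, 0.1]
opening: 0.0855
```

Emit:
send_rows(commands=[[[-0.5,0,0,0],[-0.7,0,0.5,0],[-0.7,0,0.8,0],[0,0,0.8,0],[0,0,0,0]]])

```text
time_s: 21.2
tool_pos: [0.4699, -0.0128, 0.1394]
tool_rot: [-2.206, 0.02, 2.217]
wrist_force: [-0.4, 0.2, -0.2]
opening: 0.0854
```

```bash
python3 - <<'E'
from h import *
st()
z=snap("wrist","w14")
E
```

```text
t 21.2 pos [ 0.4699 -0.0128  0.1394] yaw -1.5899 x [-0.005  0.001 -1.   ] F [-0.4  0.2 -0.2] op 0.0854 q [-0.18  0.03  2.06 -0.    1.06  1.41]
```

View pics/w14.png

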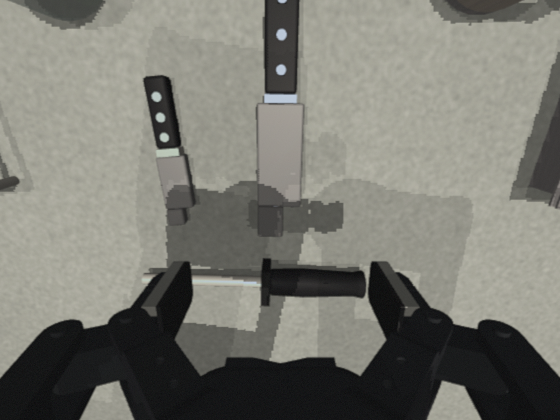

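```bash
cat >> h.py <<'E'
def ray(z,uv,h):
    f=210/np.tan(np.radians(float(z["f"]))/2);c=z["c"];d=np.array([(uv[0]-c[0])/f,-(uv[1]-c[1])/f,-1]);M=z["M"];d=M[:3,:3]@d;o=M[:3,3];return o+d*(h-o[2])/d[2]
E
python3 - <<'E'
from h import *
z=load("w14")
for uv in [(280,104),(280.5,205),(269,236),(281,90),(281,10),(281,97)]: print(uv,ray(z,uv,.017).round(4))
for n,uv in dict(guardtop=(266,260),rodend=(145,278),paringtip=(178,222),par_side=(190,180)).items(): print(n,ray(z,uv,.02).round(3))
E
```

```text
(280, 104) [ 0.5514 -0.0133  0.017 ]
(280.5, 205) [ 0.472  -0.0123  0.017 ]
(269, 236) [ 0.4442 -0.0019  0.017 ]
(281, 90) [ 0.5612 -0.0143  0.017 ]
(281, 10) [ 0.6126 -0.0152  0.017 ]
(281, 97) [ 0.5563 -0.0142  0.017 ]
guardtop [0.423 0.001 0.02 ]
rodend [0.407 0.109 0.02 ]
paringtip [0.46  0.073 0.02 ]
par_side [0.495 0.059 0.02 ]
```

Emit:
send_rows(commands=[[[0,0,0,-1],[0,0,0,-1],[0,0,0,-1],[0,0,0,-1],[0,0,0,-1]]], jaw=0.35)

```text
time_s: 21.88
tool_pos: [0.4764, -0.0138, 0.1411]
tool_rot: [1.89, 0.568, -1.887]
wrist_force: [-0.0, -0.9, -0.1]
opening: 0.0577
```

Emit:
send_rows(commands=[[[0,0,0,-1],[0,0,0,-1],[0,0,0,-1],[0,0,0,-1],[0,0,0,-1]]])

```text
time_s: 22.5
tool_pos: [0.4763, -0.0138, 0.141]
tool_rot: [1.488, 1.0, -1.486]
wrist_force: [-0.4, 0.3, -0.4]
opening: 0.0579
```

Emit:
send_rows(commands=[[[0,0,0,-1],[0,0,0,-1],[0,0,0,-1],[0,0,0,-1],[0,0,0,-1]]])

```text
time_s: 23.12
tool_pos: [0.4763, -0.0138, 0.141]
tool_rot: [1.05, 1.302, -1.049]
wrist_force: [0.5, -0.1, -0.1]
opening: 0.0576
```

Emit:
send_rows(commands=[[[0,0,0,-1],[0,0,0,-1],[0,0,0,-1],[0,0,0,-1],[0,0,0,-1]]])

```text
time_s: 23.75
tool_pos: [0.4763, -0.0138, 0.141]
tool_rot: [0.592, 1.487, -0.591]
wrist_force: [0.8, 0.3, 1.0]
opening: 0.0577
```

Emit:
send_rows(commands=[[[0,0,0,-1],[0,0,0,-1],[0,0,0,-1],[0,0,0,-1],[0,0,0,-1]]])

```text
time_s: 24.38
tool_pos: [0.4763, -0.0138, 0.141]
tool_rot: [0.123, 1.566, -0.123]
wrist_force: [0.2, -0.7, -0.3]
opening: 0.0575
```

Emit:
send_rows(commands=[[[0,0,0,-1],[0,0,0,-0.2],[0,0,0,0]]])

```text
time_s: 24.75
tool_pos: [0.4753, -0.0136, 0.1409]
tool_rot: [0.014, 1.57, -0.014]
wrist_force: [0.9, 0.1, -0.6]
opening: 0.0579
```

```bash
python3 - <<'E'
from h import *
st()
z=snap("wrist","w15")
E
```

```text
t 24.75 pos [ 0.4753 -0.0136  0.1409] yaw 1.5529 x [ 0. -0. -1.] F [ 0.9  0.1 -0.6] op 0.0579 q [-0.18  0.03  2.05  0.    1.06 -1.73]
```

View pics/w15.png

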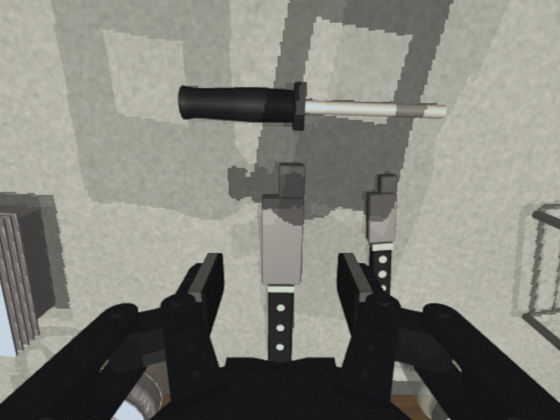

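```bash
python3 - <<'E'
from h import *
z=load("w15")
for uv in [(293,165),(283,197),(281.5,284),(280.5,292),(280,355)]: print(uv,ray(z,uv,.016).round(4))
E
```

```text
(293, 165) [ 0.4426 -0.0016  0.016 ]
(283, 197) [ 0.4692 -0.0101  0.016 ]
(281.5, 284) [ 0.5519 -0.0126  0.016 ]
(280.5, 292) [ 0.5603 -0.0137  0.016 ]
(280, 355) [ 0.6327 -0.0154  0.016 ]
```

Emit:
send_rows(commands=[[[0.3,0.03,0.3,0],[0.6,0,0,0],[0.6,0,0,0],[0.38,0,0,0],[0,0,0,0]]])

```text
time_s: 25.42
tool_pos: [0.4906, -0.0117, 0.0261]
tool_rot: [0.014, 1.576, -0.013]
wrist_force: [1.1, -0.2, -1.4]
opening: 0.0575
```

Emit:
send_rows(commands=[[[0,0,0,0],[0,0,0,0],[0,0,0,0],[0,0,0,0],[0,0,0,0]]], jaw=-1, newtons=50)

```text
time_s: 26.05
tool_pos: [0.494, -0.0123, 0.0295]
tool_rot: [0.013, 1.568, -0.013]
wrist_force: [0.4, 0.5, 6.6]
opening: 0.0344
```

```bash
python3 - <<'E'
from h import *
st()
z=snap("wrist","w16"); z=snap("side","s16"); crop(z,180,340,140,280,4,"c16")
E
```

```text
t 26.05 pos [ 0.494  -0.0123  0.0295] yaw 1.5542 x [ 0.003 -0.001 -1.   ] F [0.4 0.5 6.6] op 0.0344 q [-0.17  0.27  2.05 -0.    0.82 -1.72]
```

View pics/w16.png

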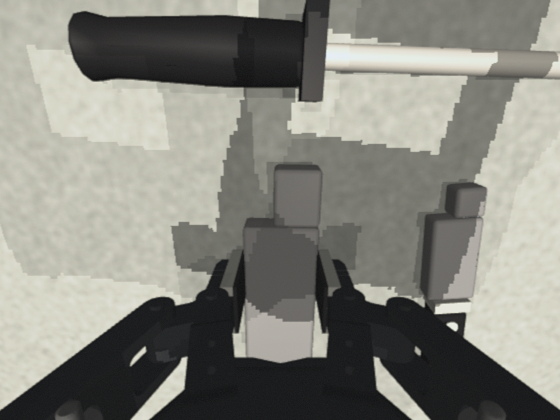

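View pics/c16.png

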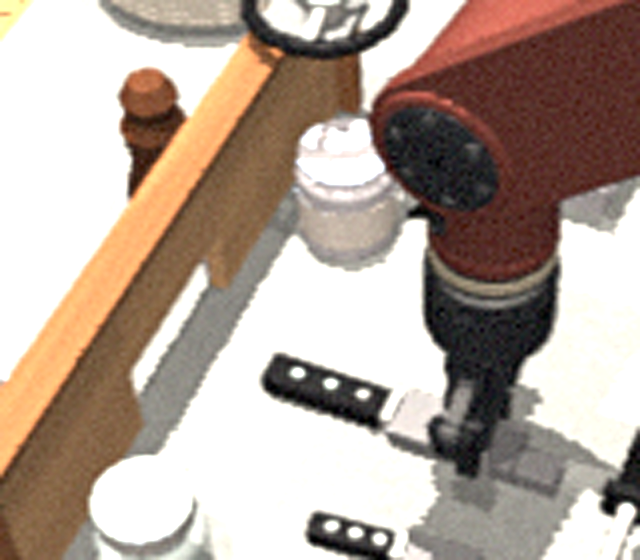

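```bash
python3 - <<'E'
from h import *
for n in ["s16","s13"]:
    z=load(n);P=cloud(z);tx=.494 if n=="s16" else .600
    ok=(z["d"]>0)&(abs(P[...,1]+.02)<.13)&(abs(P[...,0]-tx)<.14)&(P[...,2]>.06)&(P[...,2]<.6)&(P[...,0]<.685)
    for lo in np.arange(.06,.4,.02):
        m=ok&(P[...,2]>=lo)&(P[...,2]<lo+.02); q=P[m]
        if len(q)>3: print(n,round(lo,2),len(q),"dx",(q[:,0].min()-tx).round(3),(q[:,0].max()-tx).round(3),"y",q[:,1].min().round(3),q[:,1].max().round(3))
E
```

```text
s16 0.06 167 dx -0.018 0.14 y -0.15 0.047
s16 0.08 71 dx -0.02 0.018 y -0.024 0.055
s16 0.1 172 dx -0.02 0.019 y 0.001 0.056
s16 0.12 90 dx -0.038 0.03 y -0.01 0.029
s16 0.14 189 dx -0.038 0.03 y -0.018 0.027
s16 0.16 300 dx -0.038 0.036 y -0.027 0.027
s16 0.18 150 dx -0.037 0.028 y -0.015 0.025
s16 0.2 229 dx -0.037 0.029 y -0.028 0.024
s16 0.22 220 dx -0.035 0.034 y -0.017 0.024
s16 0.24 73 dx -0.034 0.031 y -0.004 0.023
s16 0.26 46 dx -0.018 0.035 y 0.038 0.049
s16 0.28 219 dx -0.036 0.045 y 0.036 0.053
s16 0.3 387 dx -0.059 0.047 y -0.059 0.054
s16 0.32 607 dx -0.078 0.045 y -0.07 0.058
s16 0.34 1125 dx -0.101 0.033 y -0.068 0.061
s16 0.36 819 dx -0.118 0.01 y -0.065 0.065
s16 0.38 808 dx -0.14 -0.012 y -0.061 0.068
s13 0.06 95 dx -0.019 0.015 y -0.149 0.04
s13 0.08 82 dx -0.02 0.012 y -0.032 0.049
s13 0.1 160 dx -0.02 0.012 y -0.006 0.05
s13 0.12 77 dx -0.037 0.02 y -0.012 0.025
s13 0.14 182 dx -0.039 0.031 y -0.019 0.023
s13 0.16 274 dx -0.039 0.035 y -0.039 0.023
s13 0.18 153 dx -0.038 0.033 y -0.032 0.023
s13 0.2 243 dx -0.037 0.029 y -0.034 0.021
s13 0.22 211 dx -0.035 0.032 y -0.025 0.02
s13 0.24 130 dx -0.034 0.032 y -0.016 0.021
s13 0.26 30 dx -0.019 0.025 y 0.036 0.045
s13 0.28 188 dx -0.041 0.044 y 0.033 0.048
s13 0.3 345 dx -0.064 0.048 y 0.032 0.05
s13 0.32 523 dx -0.089 0.043 y -0.062 0.054
s13 0.34 1014 dx -0.113 0.033 y -0.074 0.057
s13 0.36 761 dx -0.133 0.008 y -0.067 0.06
s13 0.38 709 dx -0.14 -0.019 y -0.063 0.061
```

Emit:
send_rows(commands=[[[-0.12,0,0,0],[0,0,0.3,0],[0,0,0.5,0],[0,0,0.4,0],[0,0,0,0]]])

```text
time_s: 26.78
tool_pos: [0.5659, -0.0134, 0.0356]
tool_rot: [0.013, 1.569, -0.013]
wrist_force: [-1.1, -0.5, -1.4]
opening: 0.0347
```

```bash
python3 - <<'E'
from h import *
st()
z=snap("side","s17"); crop(z,160,320,140,280,4,"c17")
z=snap("top","t17"); crop(z,230,350,130,230,5,"c17t")
E
```

```text
t 26.775 pos [ 0.5659 -0.0134  0.0356] yaw 1.5544 x [ 0.001 -0.    -1.   ] F [-1.1 -0.5 -1.4] op 0.0347 q [-0.15  0.38  1.88 -0.    0.88 -1.7 ]
```

View pics/c17.png

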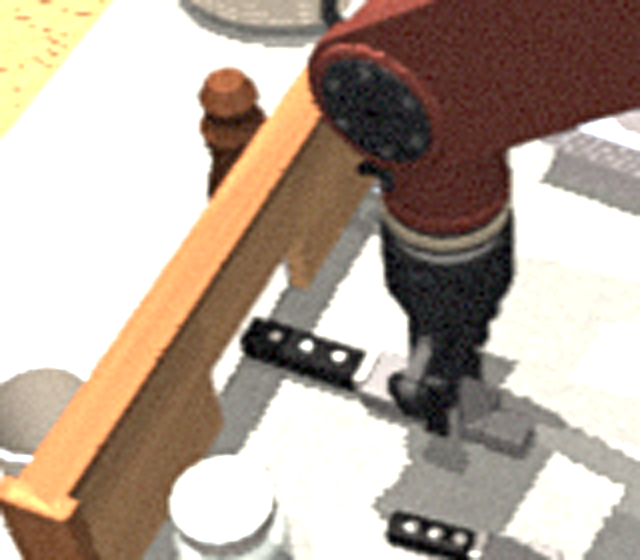

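Emit:
send_rows(commands=[[[0,0,0.4,0],[0,0,0.4,0],[0,0,0.3,0],[0,0,0.12,0],[0,0,0,0]]])

```text
time_s: 27.5
tool_pos: [0.6367, -0.0143, 0.0348]
tool_rot: [0.013, 1.573, -0.013]
wrist_force: [-0.2, -0.1, -1.2]
opening: 0.0347
```

```bash
python3 - <<'E'
from h import *
st()
z=snap("side","s18"); crop(z,160,320,140,280,4,"c18")
z=snap("top","t18"); crop(z,230,350,130,230,5,"c18t")
E
```

```text
t 27.5 pos [ 0.6367 -0.0143  0.0348] yaw 1.5543 x [-0.002  0.    -1.   ] F [-0.2 -0.1 -1.2] op 0.0347 q [-0.13  0.5   1.7  -0.    0.94 -1.69]
```

View pics/c18.png

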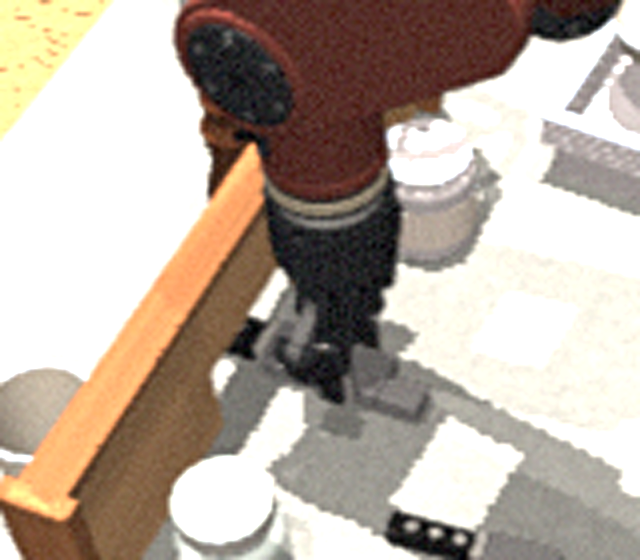

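View pics/c18t.png

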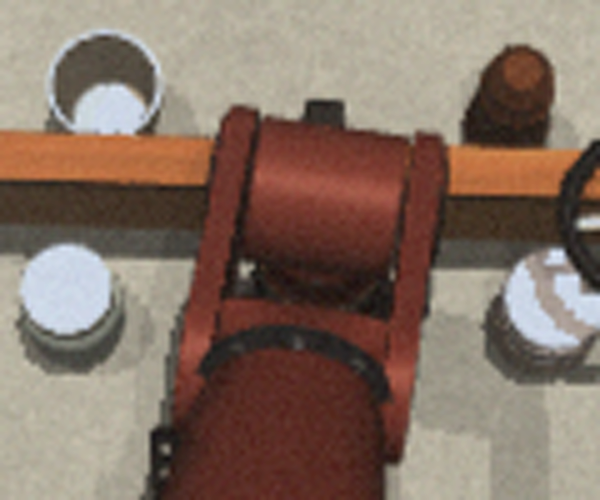

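```bash
python3 - <<'E'
from h import *
z=load("t18"); print(ray(z,(230+323/5,130+100/5),.022))
E
```

```text
[ 0.78063806 -0.0190953   0.022     ]
```

Emit:
send_rows(commands=[[[0,0,0.05,0],[0.06,0,0,0],[0.04,0,0,0],[0,0,0,0]]])

```text
time_s: 28.1
tool_pos: [0.6407, -0.0145, 0.0296]
tool_rot: [0.013, 1.571, -0.013]
wrist_force: [-2.1, 0.6, 2.4]
opening: 0.0347
```

Emit:
send_rows(commands=[[[0,0,0,0],[0,0,0,0],[0,0,0,0],[0,0,0,0]]], jaw=0.4)

```text
time_s: 28.6
tool_pos: [0.6408, -0.0145, 0.0292]
tool_rot: [0.013, 1.571, -0.013]
wrist_force: [0.7, 0.4, -0.0]
opening: 0.06
```

Emit:
send_rows(commands=[[[-0.3,0,0,0],[-0.6,0,0,0],[-0.8,0,-0.3,0],[-0.8,0,-0.8,0],[0,0,-0.8,0]]])

```text
time_s: 29.22
tool_pos: [0.5339, -0.0133, 0.1823]
tool_rot: [0.011, 1.558, -0.014]
wrist_force: [-0.3, -0.7, 0.6]
opening: 0.0599
```

Emit:
send_rows(commands=[[[0,0.8,-0.5,0],[0,0.8,-0.5,0],[0,0.8,-0.5,0],[0,0.8,0,0],[0,0,0,0]]])

```text
time_s: 29.85
tool_pos: [0.4438, 0.1835, 0.1772]
tool_rot: [0.01, 1.568, -0.008]
wrist_force: [0.4, -0.1, 0.5]
opening: 0.0598
```

```bash
python3 - <<'E'
from h import *
st()
z=snap("side","s19"); crop(z,150,340,140,290,4,"c19")
z=snap("top","t19"); crop(z,140,420,130,290,2.8,"c19t")
E
```

```text
t 29.85 pos [0.4438 0.1835 0.1772] yaw 1.5591 x [ 0.003  0.001 -1.   ] F [ 0.4 -0.1  0.5] op 0.0598 q [ 0.25 -0.01  2.02  0.    1.13 -1.31]
```

View pics/c19.png

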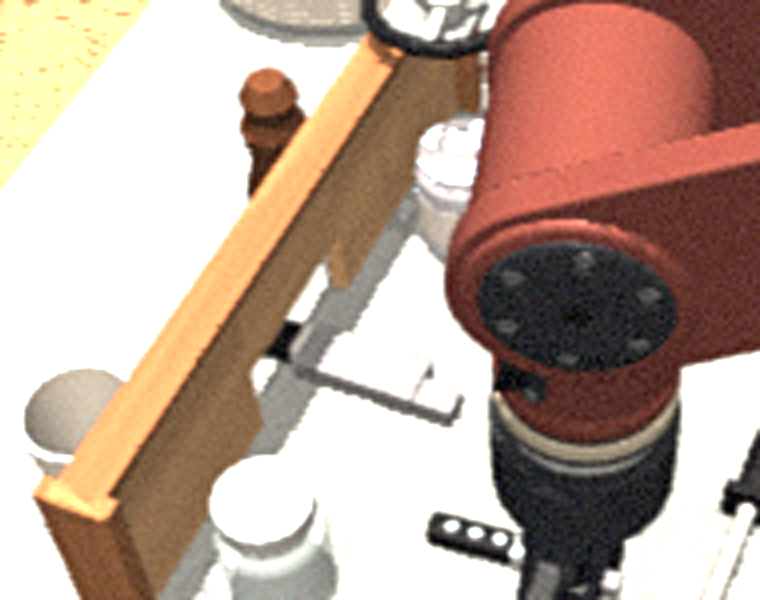

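View pics/c19t.png

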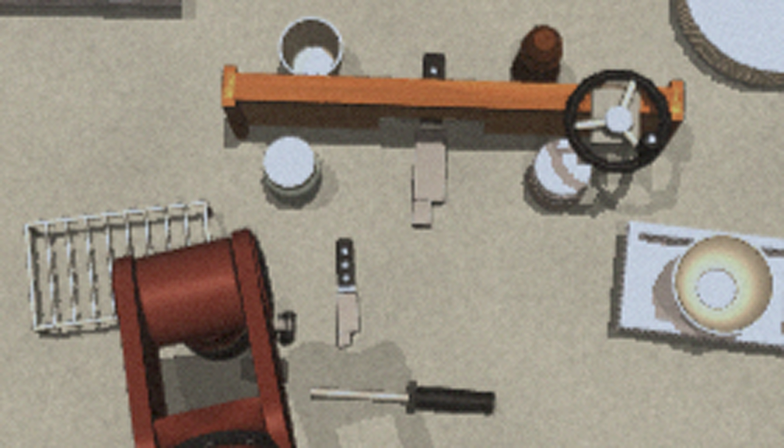

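```bash
python3 - <<'E'
from h import *
z=load("t19"); T=lambda x,y:(140+x/2.8,130+y/2.8)
b=ray(z,T(433,54),.018);t=ray(z,T(422,226),.014);j=ray(z,T(431,145),.016);print(b,t,j,np.linalg.norm(b-t))
O=np.array([.7035,-.0152]);a=-.018;X=np.array([np.cos(a),np.sin(a)])
print("butt hx",(b[:2]-O)@X,"via tip",(t[:2]-O)@X+.2)
# knob angle -> shutter check; depth diff for bystanders
P=cloud(z);m=(P[...,2]>.195)&(abs(P[...,0]-.67)<.07)&(abs(P[...,1]+.204)<.07);k=P[m].mean(0);print("knob",k,np.arctan2(k[1]+.204,k[0]-.671))
E
```

```text
[ 0.78426118 -0.01928144  0.018     ] [ 0.58581152 -0.00884786  0.014     ] [ 0.67833955 -0.01800455  0.016     ] 0.19876399667316252
butt hx 0.08082155843951754 via tip 0.0822162538654581
knob [ 0.63587087 -0.23102727  0.21000214] -2.4858100749095966
```

```bash
python3 -c "
from bench import order; print(order.hand_in())"
```

```text
the job is handed in; nothing more can be done
None
```

I wound the shutter fully open and laid the long knife through the hatch, handle first. The job was handed in at about 30 s of robot time. `hand_in` reports no verdict, so the results below are from my own checks.

**Shutter:** I turned the handwheel by its knob until it stopped moving under 24 N. The last picture shows the knob still at that position, and earlier pictures showed the opening clear. I did not measure the leaf itself.

**Knife:** I drew it out from under the rack by the handle, turned it round and set it down. I then regripped it on the sheath, slid it in about 5 mm above the table, lowered it and released it.

**Last pictures against the limits:**

| Check | Measured | Required |
|---|---|---|
| Butt beyond the screen's middle | about 81 mm | at least 70 mm |
| Sheath centre on the kitchen side of the screen's middle | about 64 mm (worked out from the butt) | at least 6 mm |
| Knife's line against the hatch | within about 0.04 rad | within 0.3 rad |

- **Position:** About 75 mm of the 90 mm handle stands beyond the far face. The knife is close to the middle of the opening. It looks flat on the table, but I did not measure its tilt.
- **Other objects:** None had visibly moved. I compared these by eye only.
- **Robot:** The gripper was clear of everything and the wrist force was near zero.
- **Disagreements:** The cameras and hand-picked points differed by about 2–5 mm, inside the margins. No check failed.

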